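Stack the printed casting mould on its base

TASK

Assemble the casting mould on the gold base plate: first the square foot over the plate's spigot, then the round barrel on the foot, then the hexagonal collar on the barrel, and last the steel weight on top to clamp it, each piece seated flat with its socket over the spigot below it. Do not knock over or push away the clear cup or the printed heart-shaped cushion standing among the parts, and let go of everything at the end.

Things in the scene. Friction and masses are not known exactly. Their poses are not given: they have to be found in the camera images.
- spigot (a point): Mould base, fixed to the table: a square gold (brass) plate 110 x 110 mm, 12 mm thick, with a screw in each corner and a single brass spigot at its centre, 20 mm in diameter at its foot, 14 mm at its tip, 8 mm tall. The point is at the centre of the plate's upper face, at the foot of the spigot (12 mm above the table); x and y run along the plate's sides, z up.
- foot_c (a point): Square foot of the mould, yellow printed plastic, loose: 60 x 60 mm, 24 mm tall, about 70 g, upright on the table at the start. On top a centred spigot, 20 mm wide (14 at its tip), 8 mm tall, not counted in the height. Centred blind socket in the underside, 30 mm wide, 10 mm deep: the spigot below enters loosely, then the piece rests flat. The point is at its centre, 12 mm above its underside; x and y are perpendicular to its sides, z up.
- barrel_c (a point): Round barrel of the mould, yellow printed plastic, loose: 54 mm in diameter, 36 mm tall, about 80 g, upright at the start. On top a centred spigot, 20 mm wide (14 at its tip), 8 mm tall, not counted in the height. Centred blind socket in the underside, 30 mm wide, 10 mm deep: the spigot below enters loosely, then the piece rests flat. The point is at its centre, 18 mm above its underside; z up.
- collar_c (a point): Hexagonal collar, yellow printed plastic, loose: 46 mm across its flats (53 mm across its corners), 24 mm tall, about 50 g, upright at the start. On top a centred spigot, 20 mm wide (14 at its tip), 8 mm tall, not counted in the height. Centred blind socket in the underside, 30 mm wide, 10 mm deep: the spigot below enters loosely, then the piece rests flat. The point is at its centre, 12 mm above its underside; x is perpendicular to one pair of flats, z up.
- weight_c (a point): Bare steel weight, loose, about 300 g: a round body 44 mm in diameter and 22 mm tall with a round knob 26 mm in diameter and 22 mm tall standing on its middle (44 mm in all), upright at the start. Centred blind socket in the underside, 30 mm wide, 10 mm deep: the spigot below enters loosely, then the piece rests flat. The point is half-way up, 22 mm above its underside, where the knob begins; z up.
- cup_c (a point): Empty clear plastic mixing cup standing open side up, loose and light: 68 mm in diameter at the rim, 70 mm tall; to be left standing where it is. The point is on its axis, 35 mm above the table.
- cushion_c (a point): Printed cushion on its former, loose: a yellow heart-like block about 52 x 72 mm, 34 mm tall, with a white rounded pad along its top (49 mm tall in all); not part of the mould, to be left where it is. The point is at the middle of the block, 17 mm above the table.
Not all that is in view belongs to the job. Leave any black, orange or pink look-alike of the part that bears foot_c alone.

How it is judged:
By the outcome, as a careful person would: the job done as asked, in the order asked, and still so for the second after the job is handed in, with the robot touching nothing.
It also fails if it takes over 115 s, if anything falls off the work surface, if the arm or the gripper's body presses on something with over 40 N, if the wrist force passes 120 N, or if a joint passes its speed limit or range.

ROBOT

A 6-joint arm with a two-finger parallel gripper is mounted at the origin on the work surface. World frame = base frame: x ahead of the robot, y to its left, z up, the work surface at z = 0. Lengths are in m, angles in rad, forces in N, time in s.
With the tool pointing down it reaches from about 0.425 to 0.95 m from the base axis. Payload 3.5 kg.
Tool frame: the origin (TCP) lies on the centre line of the jaws, within the pads' length; the fingertips stand 14 mm ahead of it and the grasp point (between the pads) lies 5 mm behind it (ctrl.finger_overhang is the distance from the TCP to the fingertips, in m); z points along the fingers, y is the line along which they close (so a half turn about z gives the same grasp; the last joint's range is limited). The gripper opens to 85 mm and grips with 20 to 120 N. Pads are 22 mm wide; open, the fingers measure 114 mm over their backs; the gripper's body (76 mm by 85 mm) begins 54 mm behind the grasp point. The pads swing forward as they close: fully open they stand 13 mm farther back than shut.
Start: joints at [-1.31, 0.286, 1.577, -0, 1.279, -0.15], TCP at [0.27, -0.619, 0.245] pointing down, gripper open.
Joint ranges: [-2.77, 2.77], [-0.9, 2.22], [0.21, 2.48], [-1.53, 4.67], [0.24, 2.81], [-2.84, 2.84]. Speed limits (rad/s): [2.79, 2.79, 3.14, 3.14, 3.14, 3.14].

INTERFACE

Orientations are given as a unit quaternion [x, y, z, w].
In Python, from plant import ctrl gives the robot as it stands.
- The arm moves only by the tool send_rows, never from a script. Its argument "moves" is text: rows parted by semicolons, each of 7 numbers parted by spaces: the turn, a rotation vector about the tool's x, y, z in units of 360 degrees (1.0 is 360 degrees), then the shift along the tool's x, y, z in units of 20 cm (1.0 is 20 cm), then the gripper's target within -1 to 1 (fully open at 1, half-way at 0, shut at -1). A call has 1 to 12 rows; each row is the pose to reach, as a shift and turn from the pose commanded when the call began, along the tool's axes at that moment, turning the shorter way round; what a row does not reach only later rows make up. A row lasts 1/8 s, in which the tool goes at most 62.5 mm and 10.7 degrees, less where a joint would pass 70% of its speed; a pose out of reach is approached as far as the arm can. A call with a number of a shift or a turn outside -1 to 1 is refused whole. A call with a gripper value outside its range is refused whole. The fingers move at their own pace and stop on an object; "newtons" is the grip in N (left out, the last holds). Time passes only in rows, so rows that repeat a pose let the fingers close. It gives the time, the measured TCP pose, the force, the opening and the grip force at its end, in the units of the state.
- ctrl.get_state(): the state, without advancing time (a new reading comes with each control period).
- ctrl.read_camera(name): name is "side" or "top" or "wrist"; returns a dict with "image" (400x640x3 uint8, red, green, blue), "fovy" (degrees; the focal length in pixels is half the picture's height over the tangent of half this angle, whatever the lens; pixels are square), "cx", "cy" (the principal point, pixels), "extrinsics" (4x4, takes a point from camera to world coordinates). Camera axes: x right, y up, looking along -z (the intrinsics and any distortion apply to the point x, -y, -z); pixel columns grow to the right and rows downward; lengths in m; the calibration is good to about 2 mm. A picture is of the moment at which its call begins. There is no depth.
- ctrl.sign_off(): hands the job in; it is judged then, once.
The state is a dict: "time": time; "qpos": joint angles; "dq": joint speeds; "joint_efforts": joint torques, N m; "eef_pos": TCP position; "tcp_rot": TCP orientation; "contact_force": force on the tool from outside, world axes, zero at the start; "wrist_torque": the same for the moment, N m; "opening": opening from 0.0 (shut) to 1.0 (fully open); "finger_force": force on a finger pad.
Only numpy, scipy, OpenCV 4.12 (cv2) and the standard library are available. Lean on these libraries where they do the work, as an engineer would, in place of code of your own. Each camera call takes 0.05 s, during which the arm holds its last target. There are 200 camera calls.

## Working session

There is one attempt and no reset: what is moved stays moved. The work goes in short steps, Python scripts to look and compute and a tool call to move; the robot and the scene stay as the last step left them, time stands still between calls to the robot, and variables do not carry over. Pictures are saved under pics/ and viewed, at most 14 in all, crops included, and the job is handed in when it is done.

Besides the shell and the picture viewer there is one more tool, called after "Request:" in YAML: its name, and indented under it one key for each argument. send_rows: Moves the arm, as the interface text tells. Its arguments: {"type":"object","properties":{"moves":{"type":"string"},"newtons":{"type":"number"}},"required":["moves"]}

```bash
mkdir -p pics; ls; python3 - <<'E'
from plant import ctrl
import cv2,numpy as np
for n in ["top","side","wrist"]:
    c=ctrl.read_camera(n); cv2.imwrite(f"pics/{n}0.png",c["image"][:,:,::-1])
    print(n,{k:(np.round(v,4).tolist() if k!="image" else 0) for k,v in c.items()})
s=ctrl.get_state();print(s)
print([a for a in dir(ctrl) if a[0]!='_'], ctrl.finger_overhang)
E
```

```text
pics
top {'image': 0, 'fovy': 56.2846, 'cx': 317.5516, 'cy': 200.6475, 'extrinsics': [[0.0219, 0.9891, -0.1453, 0.2932], [-0.9997, 0.0195, -0.0176, 0.0512], [-0.0145, 0.1456, 0.9892, 0.9884], [0.0, 0.0, 0.0, 1.0]]}
side {'image': 0, 'fovy': 46.4691, 'cx': 310.4278, 'cy': 195.7226, 'extrinsics': [[-0.9644, 0.1745, -0.1987, 0.2013], [-0.2642, -0.6648, 0.6987, 0.939], [-0.0102, 0.7263, 0.6873, 0.9456], [0.0, 0.0, 0.0, 1.0]]}
wrist {'image': 0, 'fovy': 63.353, 'cx': 322.2421, 'cy': 194.9987, 'extrinsics': [[0.4004, 0.876, 0.2687, 0.338], [-0.9163, 0.3834, 0.1155, -0.589], [-0.0019, -0.2925, 0.9563, 0.3735], [0.0, 0.0, 0.0, 1.0]]}
{'time': 0.15, 'qpos': array([-1.31000116e+00,  2.87015141e-01,  1.57784621e+00,  1.03411314e-05,
        1.27862362e+00, -1.50021730e-01]), 'dq': array([ 0.00058743, -0.00227567, -0.00433309, -0.00253981,  0.00050344,
       -0.00062011]), 'joint_efforts': array([ 1.92317922e-03, -4.06602323e+01, -2.93141127e+01, -1.47244459e-04,
        3.91836642e-03,  4.69547516e-06]), 'eef_pos': array([ 0.26945435, -0.61834852,  0.24422662]), 'tcp_rot': array([ 9.78977623e-01,  2.03965483e-01, -4.74355802e-05, -9.44985118e-04]), 'contact_force': array([ 0.14335091, -0.41206692,  0.45464366]), 'wrist_torque': array([ 0.01418306, -0.02014364, -0.00428156]), 'finger_force': 0.0, 'opening': 1.0020239666733564}
['Unreachable', 'finger_overhang', 'get_state', 'read_camera', 'sign_off'] 0.014
```

View pics/top0.png

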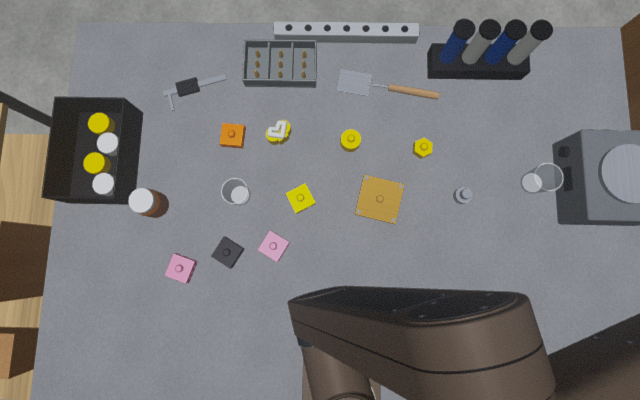

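View pics/side0.png

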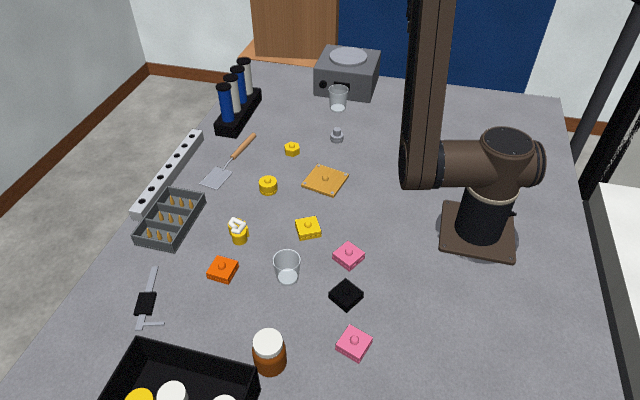

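The top view shows these candidates for the foot:
- yellow square at (301,198), which matches the description
- orange at (232,135)
- black at (227,252)
- pink at (273,246) and (180,268)

The other pieces are the barrel at (350,140), the collar at (424,147), the weight at (464,196) and the plate at (380,199). The obstacles are the cup at (235,191) and the cushion at (278,130). The yellow round lids in the bin, (99,123) and (94,162), are not the barrel. I'll measure next and make one close crop as a check.

```bash
cat > h.py <<'E'
import numpy as np,cv2
from scipy.spatial.transform import Rotation as R
from plant import ctrl
def plane(c,px,z):
    px=np.atleast_2d(px).astype(float); f=200/np.tan(np.radians(c["fovy"]/2))
    d=np.c_[(px[:,0]-c["cx"])/f,-(px[:,1]-c["cy"])/f,-np.ones(len(px))]@c["extrinsics"][:3,:3].T
    o=c["extrinsics"][:3,3]; return o+d*((z-o[2])/d[:,2])[:,None]
def blobs(c,lo,hi,amin=40):
    m=cv2.inRange(cv2.cvtColor(c["image"],cv2.COLOR_RGB2HSV),lo,hi)
    return [k for k in cv2.findContours(m,cv2.RETR_EXTERNAL,cv2.CHAIN_APPROX_NONE)[0] if cv2.contourArea(k)>amin]
def cen(k): m=cv2.moments(k); return np.array([m["m10"],m["m01"]])/m["m00"]
def togo(target,yaw=None):
    "target TCP (world) and yaw of the closing line -> units of the moves, from the measured pose"
    s=ctrl.get_state(); r=R.from_quat(s["tcp_rot"]); d=r.inv().apply(np.array(target)-s["eef_pos"])/0.2
    y=r.as_matrix()[:2,1]; t=0
    if yaw is not None:
        t=-(yaw-np.arctan2(y[1],y[0])); t=(t+np.pi/2)%np.pi-np.pi/2
    return np.round(d,3),round(t/2/np.pi,4)
E
python3 - <<'E'
from h import *
for n in ["top","side"]:
    c=ctrl.read_camera(n)
    for nm,lo,hi in [("yellow",(24,150,110),(34,255,255)),("gold",(14,90,90),(23,255,255))]:
        for k in blobs(c,lo,hi):
            p=cen(k); r=cv2.minAreaRect(k); b=plane(c,cv2.boxPoints(r),.018)
            e=b[1]-b[0]
            print(n,nm,p.round(1),cv2.contourArea(k),"z12..24",plane(c,p,.012)[0,:2].round(4),plane(c,p,.024)[0,:2].round(4),"ang",np.degrees(np.arctan2(e[1],e[0])).round(1)%90)
    if n=="top":
        im=c["image"][110:230,200:500,::-1]; cv2.imwrite("pics/crop.png",cv2.resize(im,(800,320),interpolation=cv2.INTER_CUBIC))
    # spigot tip points (clicked)
c=ctrl.read_camera("top")
for nm,px,z in [("foot",(300,197.5),.032),("barrel",(350,139),.044),("collar",(424,146),.032),("weight",(465,194),.044),("spig",(380,198.5),.02)]:
    print(nm,plane(c,px,z)[0])
c=ctrl.read_camera("side")
for nm,px,z in [("foot",(308,225),.032),("barrel",(268,180),.044),("collar",(292,144),.032),("weight",(337,129),.044),("spig",(325,178),.02)]:
    print(nm,plane(c,px,z)[0])
E
```

```text
top yellow [300.3 198. ] 466.0 z12..24 [0.4428 0.1143] [0.441  0.1135] ang 28.1
top yellow [ 93.7 162.5] 347.0 z12..24 [0.529  0.6761] [0.5261 0.6684] ang 1.0
top yellow [422.6 147.1] 239.0 z12..24 [ 0.5874 -0.2104] [ 0.5837 -0.2072] ang 1.0
top yellow [273.7 139.2] 41.5 z12..24 [0.6026 0.1911] [0.5988 0.1894] ang 66.4
top yellow [350.3 139.2] 296.0 z12..24 [ 0.6061 -0.0163] [ 0.6022 -0.0155] ang 65.1
top yellow [ 98.2 122.5] 327.5 z12..24 [0.6415 0.6759] [0.6373 0.6682] ang 0.9000000000000057
top gold [ 11.8 372.4] 1167.0 z12..24 [-0.0125  0.8234] [-0.0088  0.8139] ang 1.4000000000000057
top gold [ 20.3 312.6] 1081.0 z12..24 [0.1322 0.8221] [0.1342 0.8126] ang 1.2999999999999972
top gold [379.3 198.9] 1630.0 z12..24 [ 0.4443 -0.094 ] [ 0.4425 -0.0922] ang 77.3
top gold [ 23.6 182.6] 3768.5 z12..24 [0.47   0.8602] [0.4678 0.8502] ang 8.4
top gold [231.3 134.2] 432.5 z12..24 [0.6146 0.307 ] [0.6107 0.3039] ang 88.4
top gold [414.   91.2] 226.0 z12..24 [ 0.7456 -0.1898] [ 0.7401 -0.1868] ang 79.7
side yellow [139.7 394.4] 221.0 z12..24 [0.6502 0.6397] [0.6445 0.6436] ang 15.09999999999
[... 610 characters left out ...]
3
side gold [324.6 180.3] 893.0 z12..24 [ 0.4477 -0.0862] [ 0.4446 -0.073 ] ang 3.5
side gold [243.2 145.4] 137.0 z12..24 [ 0.7498 -0.187 ] [ 0.7427 -0.1725] ang 78.6
side gold [291.7  30.4] 4607.5 z12..24 [ 0.8525 -1.0712] [ 0.8441 -1.0453] ang 20.900000000000006
foot [0.44097941 0.11380968 0.032     ]
barrel [ 0.59634592 -0.01327754  0.044     ]
collar [ 0.58446702 -0.20872323  0.032     ]
weight [ 0.45637363 -0.30691071  0.044     ]
spig [ 0.44429175 -0.0947153   0.02      ]
foot [0.44154785 0.12173168 0.032     ]
barrel [ 0.59961504 -0.0106891   0.044     ]
collar [ 0.58737867 -0.20954123  0.032     ]
weight [ 0.46173107 -0.31042589  0.044     ]
spig [ 0.44692219 -0.08807775  0.02      ]
```

View pics/crop.png

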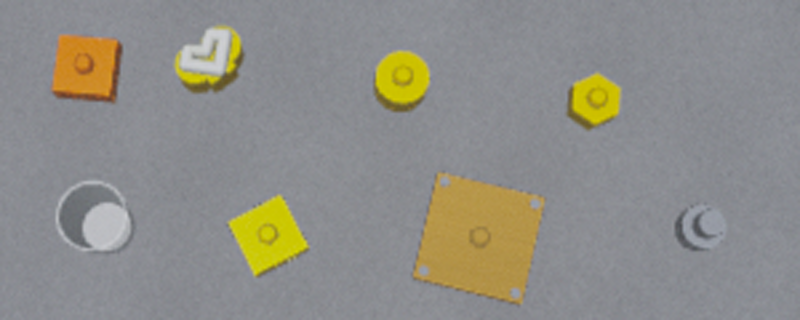

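The crop confirms the yellow square foot with its spigot at crop (268,235). I'm setting out to a point above the plate, turning the tool on the way.

Request:
send_rows:
  moves: "0 0 0 0.62 -0.69 0 1; 0 0 0 0.62 -0.69 0 1; 0 0 0 0.62 -0.69 0 1; 0 0 0 0.62 -0.69 0 1"
  newtons: 40

```text
time: 0.85
eef_pos: [0.3292, -0.4391, 0.2451]
tcp_rot: [0.979, 0.206, 0.0, -0.001]
contact_force: [-0.0, -0.7, 0.5]
opening: 0.998
finger_force: 0.0
```

Request:
send_rows:
  moves: "0 0 0 0.62 -0.69 0 1; 0 0 0 0.62 -0.69 0 1; 0 0 0 0.62 -0.69 0 1; 0 0 0 0.62 -0.69 0 1"

```text
time: 1.35
eef_pos: [0.3877, -0.2645, 0.2457]
tcp_rot: [0.979, 0.206, 0.0, 0.0]
contact_force: [-0.1, -0.7, -0.1]
opening: 1.001
finger_force: 0.0
```

Request:
send_rows:
  moves: "0 0 -0.264 0.62 -0.69 0 1; 0 0 -0.264 0.62 -0.69 0 1; 0 0 -0.264 0.62 -0.69 0 1; 0 0 -0.264 0.62 -0.69 0 1; 0 0 -0.264 0.62 -0.69 0 1; 0 0 -0.264 0.62 -0.69 0 1; 0 0 -0.264 0.62 -0.69 0 1; 0 0 -0.264 0.62 -0.69 0 1; 0 0 -0.264 0.62 -0.69 0 1; 0 0 -0.264 0.62 -0.69 0 1; 0 0 -0.264 0.62 -0.69 0 1; 0 0 -0.264 0.62 -0.69 0 1"

```text
time: 2.85
eef_pos: [0.4454, -0.0911, 0.2454]
tcp_rot: [0.511, 0.859, -0.0, 0.0]
contact_force: [0.3, -0.5, -0.2]
opening: 0.997
finger_force: 0.0
```

```bash
python3 - <<'E'
from h import *
c=ctrl.read_camera("wrist"); cv2.imwrite("pics/w1.png",c["image"][:,:,::-1])
for k in blobs(c,(10,90,60),(34,255,255),300):
    b=plane(c,cv2.boxPoints(cv2.minAreaRect(k)),.012);e=b[1]-b[0]
    print(cen(k).round(1),cv2.contourArea(k),b[:,:2].round(4).tolist(),b.mean(0).round(4),"ang",np.degrees(np.arctan2(e[1],e[0]))%90)
E
```

```text
[515.8 305.2] 305.0 [[0.7434, -0.1482], [0.748, -0.1165], [0.7703, -0.1232], [0.766, -0.1554]] [ 0.7569 -0.1358  0.012 ] ang 81.5833530455481
[375.4 296.1] 1347.5 [[0.5483, -0.2135], [0.5795, -0.1701], [0.6286, -0.2088], [0.5969, -0.2547]] [ 0.5883 -0.2118  0.012 ] ang 54.25261614716923
[478.7 173.7] 2421.0 [[0.5811, -0.0506], [0.565, 0.0039], [0.635, 0.0173], [0.6547, -0.0375]] [ 0.6089 -0.0167  0.012 ] ang 16.53263907328757
[322.  165.3] 8902.5 [[0.3785, -0.1354], [0.4064, -0.0301], [0.5122, -0.0532], [0.4901, -0.1669]] [ 0.4468 -0.0964  0.012 ] ang 75.19895712321929
[594.2  29.8] 1943.5 [[0.5795, 0.1521], [0.5982, 0.1922], [0.6685, 0.1738], [0.6507, 0.1314]] [0.6242 0.1624 0.012 ] ang 65.02925618166365
[419.9   8.8] 1151.5 [[0.4228, 0.0842], [0.481, 0.1158], [0.4903, 0.1027], [0.4312, 0.0706]] [0.4563 0.0934 0.012 ] ang 28.54354269015416
```

View pics/w1.png

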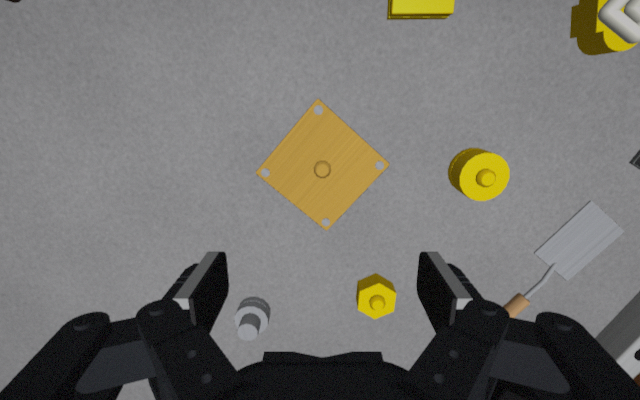

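The close view shows the plate spigot at (322,169), the barrel at (485,178), the collar at (377,302), the weight knob at (249,327) and the edge of the foot at (421,8). Next I move above the foot.

Request:
send_rows:
  moves: "0 0 0 0.913 0.476 0 1; 0 0 0 0.913 0.476 0 1; 0 0 0 0.913 0.476 0 1; 0 0 0 0.913 0.476 0 1; 0 0 0 0.913 0.476 0.4 1; 0 0 0 0.913 0.476 0.4 1; 0 0 0 0.913 0.476 0.4 1; 0 0 0 0.913 0.476 0.4 1"

```text
time: 3.9
eef_pos: [0.443, 0.1149, 0.1673]
tcp_rot: [0.511, 0.86, 0.001, 0.001]
contact_force: [-0.0, 0.2, 0.0]
opening: 0.999
finger_force: 0.0
```

```bash
cat >> h.py <<'E'
def spig(c,lo,hi,z,guess,r=14):
    "centre of the spigot tip: circle found near the guessed pixel"
    g=cv2.cvtColor(c["image"],cv2.COLOR_RGB2GRAY); x,y=int(guess[0]),int(guess[1])
E
python3 - <<'E'
from h import *
c=ctrl.read_camera("wrist"); cv2.imwrite("pics/w2.png",c["image"][:,:,::-1])
for k in blobs(c,(24,150,60),(34,255,255),300):
    b=plane(c,cv2.boxPoints(cv2.minAreaRect(k)),.024);e=b[1]-b[0]
    print(cen(k).round(1),cv2.contourArea(k),b[:,:2].round(4).tolist(),b.mean(0).round(4),"ang",np.degrees(np.arctan2(e[1],e[0]))%90)
E
```

```text
[395.6 346.6] 1420.0 [[0.5639, -0.0162], [0.565, 0.0271], [0.6203, 0.0158], [0.6212, -0.0294]] [ 0.5926 -0.0007  0.024 ] ang 88.63331132367139
[514.4 206.8] 2296.0 [[0.5911, 0.1362], [0.5692, 0.2027], [0.6311, 0.2136], [0.6581, 0.1464]] [0.6124 0.1747 0.024 ] ang 18.24118295855466
[321.9 183.5] 4571.5 [[0.4023, 0.1282], [0.4534, 0.1561], [0.4849, 0.1023], [0.4303, 0.0726]] [0.4427 0.1148 0.024 ] ang 28.567329986541246
```

View pics/w2.png

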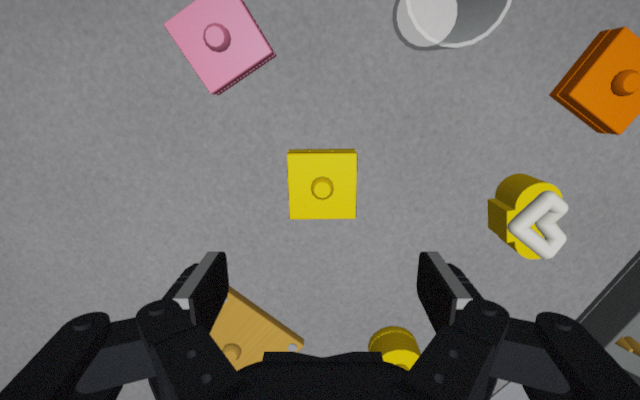

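Foot centred at (322,184), aligned with the jaws. I'll work out the fingertip height while open from the pad tip corners at (226,252) and (419,252).

```bash
python3 - <<'E'
from h import *
c=ctrl.read_camera("wrist"); s=ctrl.get_state(); f=200/np.tan(np.radians(c["fovy"]/2))
d=f*.085/(419-226); r=R.from_quat(s["tcp_rot"]); E=c["extrinsics"]
for px in [(226,252),(419,252),(200,322),(447,322)]:
    p=np.array([(px[0]-c["cx"])/f*d,-(px[1]-c["cy"])/f*d,-d,1]); w=(E@p)[:3]
    print(d,px,"tool frame mm",(r.inv().apply(w-s["eef_pos"])*1000).round(1))
E
```

```text
0.14274940409347453 (226, 252) tool frame mm [  8.5 -42.4  -0.4]
0.14274940409347453 (419, 252) tool frame mm [ 8.6 42.6 -0.4]
0.14274940409347453 (200, 322) tool frame mm [-21.  -53.8  -9.4]
0.14274940409347453 (447, 322) tool frame mm [-20.9  55.   -9.4]
```

Request:
send_rows:
  moves: "0 0 0 0 0 0.3 1; 0 0 0 0 0 0.55 1; 0 0 0 0 0 0.7 1; 0 0 0 0 0 0.78 1; 0 0 0 0 0 0.78 1; 0 0 0 0 0 0.78 -1; 0 0 0 0 0 0.78 -1; 0 0 0 0 0 0.78 -1; 0 0 0 0 0 0.78 -1; 0 0 0 0 0 0.78 -1; 0 0 0 0 0 0.78 -1; 0 0 0 0 0 0.78 -1"
  newtons: 40

```text
time: 5.5
eef_pos: [0.4433, 0.1153, 0.0112]
tcp_rot: [0.511, 0.86, 0.001, 0.002]
contact_force: [-0.3, -0.0, 5.8]
opening: 0.694
finger_force: 44.7
```

Request:
send_rows:
  moves: "0 0 0 0 0 -0.2 -1; 0 0 0 0 0 -0.45 -1; 0 0 0 0 0 -0.6 -1; 0 0 0 0 0 -0.6 -1; 0 0 0 -0.926 -0.49 -0.6 -1; 0 0 0 -0.926 -0.49 -0.6 -1; 0 0 0 -0.926 -0.49 -0.6 -1; 0 0 0 -0.926 -0.49 -0.6 -1; 0 0 0.117 -0.926 -0.49 -0.6 -1; 0 0 0.117 -0.926 -0.49 -0.6 -1; 0 0 0.117 -0.926 -0.49 -0.6 -1; 0 0 0.117 -0.926 -0.49 -0.6 -1"

```text
time: 7.0
eef_pos: [0.4427, -0.0938, 0.127]
tcp_rot: [0.787, 0.616, -0.001, -0.002]
contact_force: [-0.3, 0.1, -1.2]
opening: 0.697
finger_force: 43.9
```

```bash
python3 - <<'E'
from h import *
c=ctrl.read_camera("wrist"); cv2.imwrite("pics/w3.png",c["image"][:,:,::-1])
s=ctrl.get_state(); print(s["eef_pos"],s["tcp_rot"],s["opening"],s["contact_force"])
for k in blobs(c,(14,90,60),(34,255,255),300):
    q=cv2.approxPolyDP(k,8,True)[:,0]
    print(cen(k).round(1),cv2.contourArea(k),q.tolist())
E
```

```text
[ 0.44269807 -0.09374664  0.12703577] [ 0.78849325  0.61504016 -0.00087644 -0.00179624] 0.6922100609582118 [-0.45828591  0.61071017 -0.72233218]
[522.1 281.4] 3144.0 [[497, 255], [482, 279], [493, 295], [542, 313], [560, 288], [528, 252]]
[324.6 235.9] 32176.5 [[400, 124], [255, 127], [261, 203], [245, 228], [257, 349], [390, 347]]
[533.1  36.7] 7337.0 [[477, 41], [494, 75], [548, 75], [583, 47], [587, 0], [506, 0]]
```

View pics/w3.png

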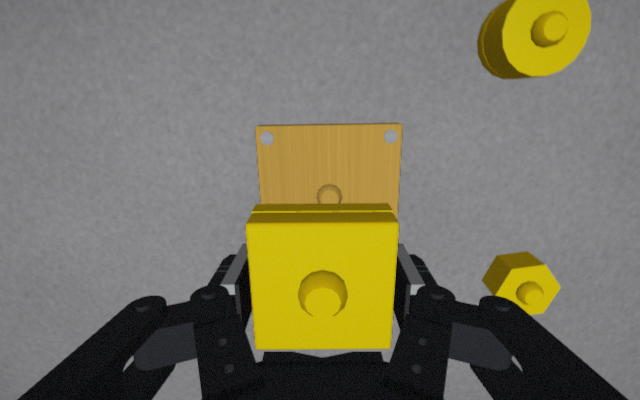

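Plate spigot at (329,193), with the plate corners at (256,127) and (401,124). The held foot's spigot tip is at about (322,298), and the foot is square to the plate.

```bash
python3 - <<'E'
from h import *
c=ctrl.read_camera("wrist")
print("spigot",plane(c,(329,193),.02)); 
q=plane(c,[(256,126),(401,124)],.012); e=q[0]-q[1]; a=np.arctan2(e[1],e[0]); print(q,np.linalg.norm(e),np.degrees(a)%90)
n=np.array([-e[1],e[0],0])/np.linalg.norm(e); print(q.mean(0)+.055*n,q.mean(0)-.055*n)
s=ctrl.get_state(); print("foot",plane(c,(322,298),s["eef_pos"][2]+.021), s["eef_pos"])
for t in [(.446,-.0945,.028)]: print(togo(t))
E
```

```text
spigot [[ 0.44832304 -0.09142715  0.02      ]]
[[ 0.40762304 -0.03036647  0.012     ]
 [ 0.51207019 -0.05491646  0.012     ]] 0.1072935663325932 76.77289694879443
[ 0.44726199 -0.09618236  0.012     ] [0.47243124 0.01089942 0.012     ]
foot [[ 0.44272279 -0.0942608   0.14821481]] [ 0.44278404 -0.09376926  0.12721481]
(array([-0.   ,  0.018,  0.496]), 0.0)
```

Request:
send_rows:
  moves: "0 0 0 0.005 0.019 0.25 -1; 0 0 0 0.005 0.019 0.4 -1; 0 0 0 0.005 0.019 0.46 -1; 0 0 0 0.005 0.019 0.5 -1; 0 0 0 0.005 0.019 0.515 -1; 0 0 0 0.005 0.019 0.515 -1"

```text
time: 7.85
eef_pos: [0.4487, -0.0945, 0.0271]
tcp_rot: [0.785, 0.619, 0.0, 0.001]
contact_force: [-0.1, -0.6, -0.7]
opening: 0.69
finger_force: 43.8
```

Request:
send_rows:
  moves: "0 0 0 0 0 0 -1; 0 0 0 0 -0.008 0.005 -1; 0 0 0 0 -0.008 0.01 -1"

```text
time: 8.22
eef_pos: [0.4464, -0.0939, 0.0245]
tcp_rot: [0.786, 0.619, 0.0, 0.0]
contact_force: [0.2, -0.0, -1.9]
opening: 0.692
finger_force: 43.8
```

Request:
send_rows:
  moves: "0 0 0 0 0 0.005 -1; 0 0 0 0 0 0.01 -1; 0 0 0 0 0 0.01 -1"

```text
time: 8.6
eef_pos: [0.4466, -0.0939, 0.0232]
tcp_rot: [0.785, 0.619, -0.0, -0.0]
contact_force: [-2.9, 2.1, 7.0]
opening: 0.69
finger_force: 44.8
```

Contact at the height where the foot should be seated. I'll release it, rise and check.

Request:
send_rows:
  moves: "0 0 0 0 0 0 1; 0 0 0 0 0 0 1; 0 0 0 0 0 0 1; 0 0 0 0 0 0 1; 0 0 0 0 0 -0.15 1; 0 0 0 0 0 -0.4 1; 0 0 0 0 0 -0.7 1; 0 0 0 0 0 -0.7 1; 0 0 0 0 0 -0.7 1; 0 0 0 0 0 -0.7 1"

```text
time: 9.85
eef_pos: [0.4452, -0.0933, 0.1602]
tcp_rot: [0.786, 0.619, -0.001, -0.002]
contact_force: [0.2, -0.5, -0.3]
opening: 0.999
finger_force: 0.0
```

```bash
python3 - <<'E'
from h import *
c=ctrl.read_camera("wrist"); cv2.imwrite("pics/w4.png",c["image"][:,:,::-1])
s=ctrl.get_state(); print(s["eef_pos"],s["tcp_rot"],s["opening"])
for k in blobs(c,(24,150,60),(34,255,255),300):
    q=cv2.approxPolyDP(k,4,True)[:,0]; p=cen(k)
    print(p.round(1),cv2.contourArea(k),q.tolist(), plane(c,p,.036)[0])
E
```

```text
[ 0.44525889 -0.093349    0.16024394] [ 0.78556556  0.61877495 -0.00094034 -0.0018525 ] 0.999772367719508
[497.6 265.7] 2585.0 [[476, 241], [464, 263], [488, 294], [516, 291], [531, 269], [520, 251], [504, 238]] [ 0.57829837 -0.19486033  0.036     ]
[324.8 190.5] 5303.0 [[289, 155], [290, 227], [360, 227], [360, 155]] [ 0.44703604 -0.093185    0.036     ]
[504.   42.1] 5803.5 [[545, 13], [526, 0], [510, 0], [474, 18], [457, 45], [462, 71], [477, 81], [525, 75], [549, 42]] [ 0.59700858 -0.01545728  0.036     ]
```

View pics/w4.png

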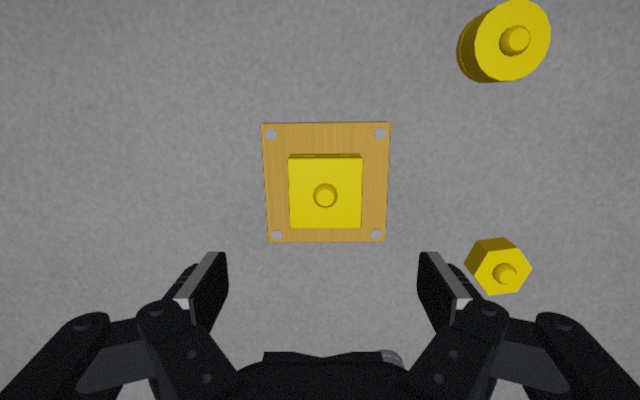

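Foot seated: its outline (289–360, 155–227) is centred and square on the plate, with its spigot at (325,195). Next I move above the barrel at about (0.598,−0.013).

Request:
send_rows:
  moves: "0 0 0 0.57 0.648 0 1; 0 0 0 0.57 0.648 0 1; 0 0 0 0.57 0.648 0 1; 0 0 0 0.57 0.648 0 1; 0 0 0 0.57 0.648 0 1; 0 0 0 0.57 0.648 0 1"

```text
time: 10.65
eef_pos: [0.5979, -0.0139, 0.1616]
tcp_rot: [0.786, 0.618, -0.001, -0.001]
contact_force: [-0.1, -0.1, 0.1]
opening: 1.001
finger_force: 0.0
```

```bash
python3 - <<'E'
from h import *
c=ctrl.read_camera("wrist"); cv2.imwrite("pics/w5.png",c["image"][:,:,::-1])
s=ctrl.get_state(); print(s["eef_pos"],s["tcp_rot"],s["opening"])
for k in blobs(c,(24,150,60),(34,255,255),300):
    p=cen(k); x,y,w,h=cv2.boundingRect(k)
    print(p.round(1),cv2.contourArea(k),(x,y,w,h), plane(c,p,.036)[0])
    # top-face: brighter part
    m=np.zeros(c["image"].shape[:2],np.uint8); cv2.drawContours(m,[k],-1,255,-1)
    v=c["image"].max(2); b=((m>0)&(v>0.85*np.percentile(v[m>0],80))).astype(np.uint8)
    kk=max(cv2.findContours(b,0,1)[0],key=cv2.contourArea); (cx,cy),r=cv2.minEnclosingCircle(kk); print("  top circle",cx,cy,r,plane(c,(cx,cy),.036)[0])
E
```

```text
[ 0.59809769 -0.01398831  0.16203281] [ 7.85881828e-01  6.18376534e-01 -3.45738926e-04 -3.08822746e-04] 0.9995256198038759
[354.2 344.1] 614.5 (332, 333, 47, 23) [ 0.59176393 -0.17001613  0.036     ]
  top circle 351.3963623046875 346.6650695800781 18.90028953552246 [ 0.58856666 -0.17231909  0.036     ]
[161.8 283.4] 641.5 (147, 270, 37, 33) [ 0.43730843 -0.06476092  0.036     ]
  top circle 159.5 290.1666564941406 14.408811569213867 [ 0.43263458 -0.07080923  0.036     ]
[328.  188.4] 3358.5 (296, 154, 65, 68) [ 0.6029233  -0.01317734  0.036     ]
  top circle 328.1580505371094 191.1284637451172 32.21254348754883 [ 0.60248071 -0.01549288  0.036     ]
```

View pics/w5.png

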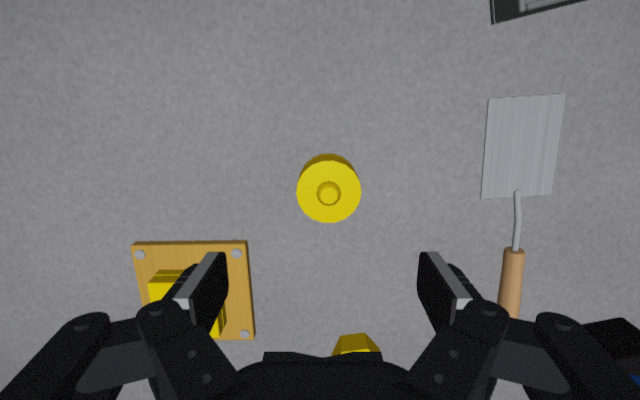

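The barrel's top circle is centred at (328,189) with its spigot at (328,193). I'll shift 4 mm, descend and grasp.

Request:
send_rows:
  moves: "0 0 0 0 0.02 0.25 1; 0 0 0 0 0.02 0.5 1; 0 0 0 0 0.02 0.65 1; 0 0 0 0 0.02 0.73 1; 0 0 0 0 0.02 0.73 1; 0 0 0 0 0.02 0.73 -1; 0 0 0 0 0.02 0.73 -1; 0 0 0 0 0.02 0.73 -1; 0 0 0 0 0.02 0.73 -1; 0 0 0 0 0.02 0.73 -1; 0 0 0 0 0.02 0.73 -1"

```text
time: 12.08
eef_pos: [0.6047, -0.0146, 0.0185]
tcp_rot: [0.786, 0.619, 0.001, 0.001]
contact_force: [-0.3, 0.2, 6.0]
opening: 0.62
finger_force: 42.6
```

Request:
send_rows:
  moves: "0 0 0 0 0 -0.2 -1; 0 0 0 0 0 -0.45 -1; 0 0 0 0 0 -0.6 -1; 0 0 0 0 0 -0.6 -1; 0 0 0 0 0 -0.6 -1"

```text
time: 12.7
eef_pos: [0.6018, -0.0141, 0.1344]
tcp_rot: [0.786, 0.619, -0.001, -0.001]
contact_force: [-0.9, -0.3, -1.4]
opening: 0.619
finger_force: 42.4
```

```bash
python3 - <<'E'
from h import *
s=ctrl.get_state(); print(s["eef_pos"],s["tcp_rot"],s["opening"],s["finger_force"],s["contact_force"])
print(togo((.4466,-.0937,s["eef_pos"][2])))
E
```

```text
[ 0.6018092  -0.01407251  0.13439834] [ 0.78555167  0.61879418 -0.00099611 -0.00115784] 0.619347429937701 42.42992877960205 [-0.9434817  -0.31458039 -1.39875058]
(array([-0.569, -0.661,  0.002]), 0.0)
```

Request:
send_rows:
  moves: "0 0 0 -0.569 -0.661 0 -1; 0 0 0 -0.569 -0.661 0 -1; 0 0 0 -0.569 -0.661 0 -1; 0 0 0 -0.569 -0.661 0 -1; 0 0 0 -0.569 -0.661 0 -1; 0 0 0 -0.569 -0.661 0.2 -1; 0 0 0 -0.569 -0.661 0.33 -1; 0 0 0 -0.569 -0.661 0.33 -1; 0 0 0 -0.569 -0.661 0.33 -1"

```text
time: 13.82
eef_pos: [0.4491, -0.094, 0.071]
tcp_rot: [0.785, 0.619, 0.0, 0.0]
contact_force: [0.1, -0.6, -0.3]
opening: 0.621
finger_force: 42.6
```

```bash
python3 - <<'E'
from h import *
c=ctrl.read_camera("wrist"); cv2.imwrite("pics/w6.png",c["image"][:,:,::-1])
s=ctrl.get_state(); print(s["eef_pos"],s["tcp_rot"],s["opening"],s["contact_force"])
print(togo((.4466,-.0937,.0525)))
E
```

```text
[ 0.44926677 -0.09421322  0.07148005] [7.85321809e-01 6.19086764e-01 5.32668121e-04 9.75326332e-04] 0.6185483427015307 [-0.31497181 -0.10264313 -0.54337783]
(array([-0.001, -0.014,  0.095]), 0.0)
```

View pics/w6.png

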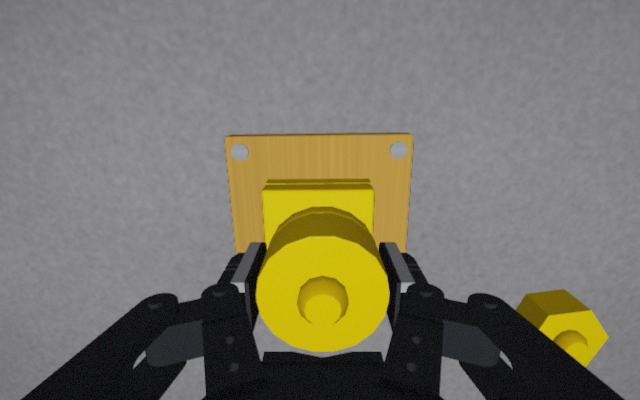

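The barrel, centred at column 323, sits over the foot, whose top edges run from 263 to 372 (centre 318). The planned −2.8 mm shift along tool y fits that, so I go down.

Request:
send_rows:
  moves: "0 0 0 0 -0.014 0 -1; 0 0 0 0 -0.014 0.05 -1; 0 0 0 0 -0.014 0.08 -1; 0 0 0 0 -0.014 0.09 -1; 0 0 0 0 -0.014 0.09 -1"

```text
time: 14.5
eef_pos: [0.4448, -0.0932, 0.0541]
tcp_rot: [0.785, 0.619, -0.001, -0.002]
contact_force: [-7.1, 2.6, 18.6]
opening: 0.619
finger_force: 44.5
```

Request:
send_rows:
  moves: "0 0 0 0 0.005 -0.008 -1; 0 0 0 0 0.005 -0.008 -1; 0 0 0 0 0.005 -0.008 0.3; 0 0 0 0 0.005 -0.008 1; 0 0 0 0 0.005 -0.008 1; 0 0 0 0 0.005 -0.008 1; 0 0 0 0 0.005 -0.2 1; 0 0 0 0 0.005 -0.4 1; 0 0 0 0 0.005 -0.6 1; 0 0 0 0 0.005 -0.6 1; 0 0 0 0 0.005 -0.6 1"

```text
time: 15.88
eef_pos: [0.4457, -0.0934, 0.1717]
tcp_rot: [0.786, 0.619, -0.0, -0.0]
contact_force: [-0.3, 0.3, -0.4]
opening: 1.001
finger_force: 0.0
```

```bash
python3 - <<'E'
from h import *
w=ctrl.read_camera("wrist"); t=ctrl.read_camera("side")["image"]
s=ctrl.get_state(); print(s["eef_pos"],s["tcp_rot"],s["opening"])
a=w["image"][60:300,180:560]; b=cv2.resize(t[120:240,250:380],None,fx=2.8,fy=2.8,interpolation=2)
h=max(len(a),len(b)); p=lambda i:cv2.copyMakeBorder(i,0,h-len(i),0,0,0)
cv2.imwrite("pics/w7.png",np.hstack([p(a),p(b)])[:,:,::-1])
E
```

```text
[ 0.44510291 -0.09314001  0.17059901] [ 7.85556095e-01  6.18788335e-01 -7.38905262e-04 -1.43957211e-03] 1.0027978723770334
```

View pics/w7.png

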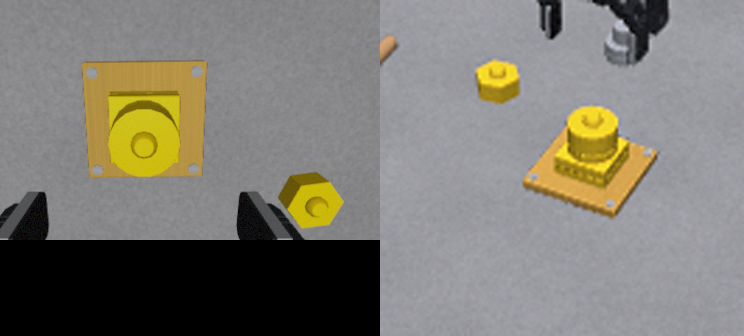

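The barrel is seated: its spigot shows at crop (144,144), and the side view shows the barrel level on the foot. Next is the collar at about (0.586,−0.209), where one pair of flats needs a closing yaw near −30°.

Request:
send_rows:
  moves: "0 0 0.046 -0.397 0.819 0 1; 0 0 0.046 -0.397 0.819 0 1; 0 0 0.046 -0.397 0.819 0 1; 0 0 0.046 -0.397 0.819 0 1; 0 0 0.046 -0.397 0.819 0 1; 0 0 0.046 -0.397 0.819 0 1; 0 0 0.046 -0.397 0.819 0 1"

```text
time: 16.85
eef_pos: [0.5862, -0.2083, 0.1727]
tcp_rot: [0.866, 0.5, 0.0, 0.0]
contact_force: [0.1, -0.4, -0.2]
opening: 0.997
finger_force: 0.0
```

```bash
python3 - <<'E'
from h import *
c=ctrl.read_camera("wrist"); cv2.imwrite("pics/w8.png",cv2.resize(c["image"][110:270,220:430,::-1],None,fx=3.5,fy=3.5,interpolation=2))
s=ctrl.get_state(); print(s["eef_pos"],s["tcp_rot"],s["opening"])
for k in blobs(c,(24,150,60),(34,255,255),300):
    m=np.zeros(c["image"].shape[:2],np.uint8); cv2.drawContours(m,[k],-1,255,-1)
    v=c["image"].max(2); b=((m>0)&(v>0.85*np.percentile(v[m>0],80))).astype(np.uint8)
    kk=cv2.convexHull(max(cv2.findContours(b,0,1)[0],key=cv2.contourArea)); q=cv2.approxPolyDP(kk,3,True)[:,0]; w=plane(c,q,.024)[:,:2]; e=np.diff(np.r_[w,w[:1]],axis=0)
    print(cen(kk),plane(c,cen(kk),.024)[0],q.tolist(),"edge dir",np.degrees(np.arctan2(e[:,1],e[:,0])).round(0)%60,np.linalg.norm(e,axis=1).round(4))
E
```

```text
[ 0.586358   -0.20848546  0.17285528] [8.66325022e-01 4.99480587e-01 1.73193421e-04 2.61528060e-04] 0.9990894062318073
[323.76424063 183.91178036] [ 0.58741153 -0.20960075  0.024     ] [[327, 156], [350, 172], [346, 201], [321, 212], [298, 197], [299, 170]] edge dir [55. 54. 55. 55. 57. 57.] [0.0247 0.027  0.0249 0.0252 0.0248 0.0274]
[ 75.06128044 163.14396871] [ 0.40915341 -0.085044    0.024     ] [[52, 130], [76, 128], [89, 133], [104, 147], [111, 161], [112, 178], [100, 195], [90, 199], [70, 197], [45, 178], [38, 150], [42, 139]] edge dir [35.  8. 41. 17. 52. 19. 51. 24. 46.  0. 28.  6.] [0.0207 0.0109 0.0158 0.0127 0.0153 0.0209 0.0105 0.0177 0.0252 0.0248
 0.0111 0.0128]
```

View pics/w8.png

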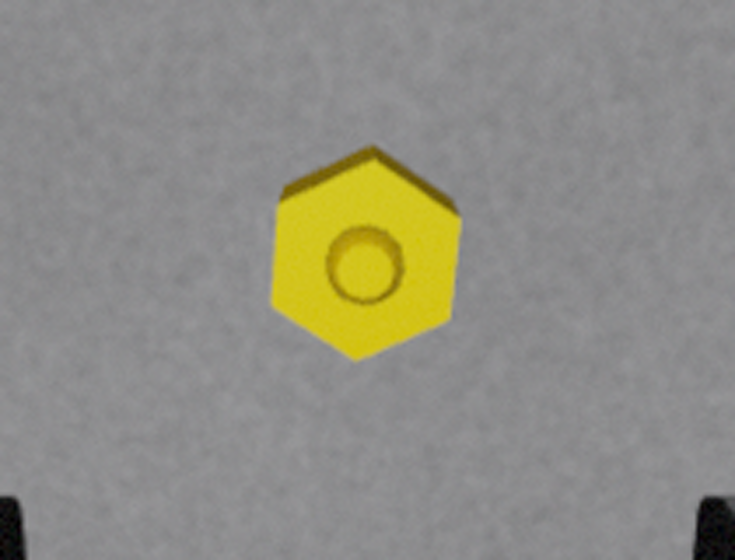

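The collar's hexagon is centred at full-image (324,184), which puts its centre at (0.5874,−0.2096). Its flats need a yaw of −34.5°.

Request:
send_rows:
  moves: "0 0 0.0125 0 0.007 0.25 1; 0 0 0.0125 0 0.007 0.5 1; 0 0 0.0125 0 0.007 0.7 1; 0 0 0.0125 0 0.007 0.795 1; 0 0 0.0125 0 0.007 0.795 1; 0 0 0.0125 0 0.007 0.795 -1; 0 0 0.0125 0 0.007 0.795 -1; 0 0 0.0125 0 0.007 0.795 -1; 0 0 0.0125 0 0.007 0.795 -1; 0 0 0.0125 0 0.007 0.795 -1; 0 0 0.0125 0 0.007 0.795 -1; 0 0 0.0125 0 0.007 0.795 -1"

```text
time: 18.4
eef_pos: [0.5894, -0.2106, 0.0155]
tcp_rot: [0.885, 0.465, 0.001, 0.001]
contact_force: [-0.6, 0.4, 5.4]
opening: 0.529
finger_force: 42.9
```

Request:
send_rows:
  moves: "0 0 0 0 0 -0.2 -1; 0 0 0 0 0 -0.45 -1; 0 0 0 0 0 -0.65 -1; 0 0 0 0 0 -0.65 -1; 0 0 0 0 0 -0.65 -1"

```text
time: 19.02
eef_pos: [0.5873, -0.2095, 0.1424]
tcp_rot: [0.885, 0.465, -0.0, -0.001]
contact_force: [-0.6, 0.1, -1.3]
opening: 0.527
finger_force: 42.2
```

```bash
python3 - <<'E'
from h import *
s=ctrl.get_state(); print(s["eef_pos"],s["tcp_rot"],s["opening"],s["finger_force"],s["contact_force"])
print(togo((.4466,-.0937,s["eef_pos"][2])))
E
```

```text
[ 0.58729101 -0.20945895  0.1424179 ] [ 8.85405581e-01  4.64818595e-01 -4.49171610e-04 -6.55225212e-04] 0.5268761801360231 42.24953189492226 [-0.64376351  0.10674425 -1.26784051]
(array([ 0.077, -0.908,  0.001]), 0.0)
```

Request:
send_rows:
  moves: "0 0 0 0.077 -0.908 0 -1; 0 0 0 0.077 -0.908 0 -1; 0 0 0 0.077 -0.908 0 -1; 0 0 0 0.077 -0.908 0 -1; 0 0 0 0.077 -0.908 0 -1; 0 0 0 0.077 -0.908 0 -1; 0 0 0 0.077 -0.908 0.1 -1; 0 0 0 0.077 -0.908 0.2 -1; 0 0 0 0.077 -0.908 0.2 -1; 0 0 0 0.077 -0.908 0.2 -1"

```text
time: 20.27
eef_pos: [0.4482, -0.0947, 0.104]
tcp_rot: [0.886, 0.465, 0.0, 0.0]
contact_force: [0.6, 0.3, -0.4]
opening: 0.53
finger_force: 42.2
```

```bash
python3 - <<'E'
from h import *
w=ctrl.read_camera("wrist"); cv2.imwrite("pics/w9.png",w["image"][:,:,::-1])
s=ctrl.get_state(); print(s["eef_pos"],s["tcp_rot"],s["opening"],s["contact_force"])
print(togo((.4464,-.0937,.0875)))
E
```

```text
[ 0.44827    -0.09467152  0.10426537] [8.85483014e-01 4.64671008e-01 5.07628689e-04 6.54058722e-04] 0.5304431749258679 [ 0.10065176 -0.96247063 -0.02475564]
(array([-0.001, -0.011,  0.084]), 0.0)
```

View pics/w9.png

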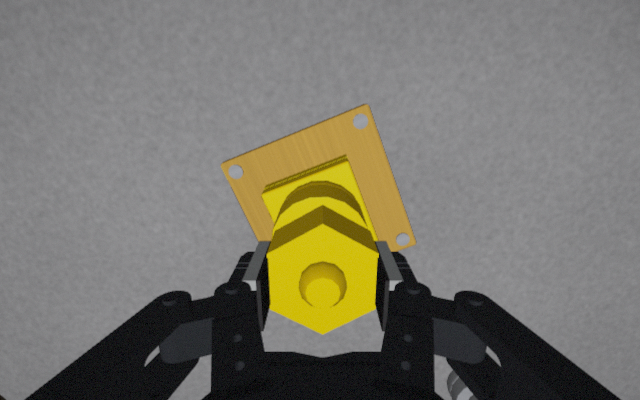

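The collar, centred at column 323, is over the barrel, whose edges run from about 272 to 372. A small shift, then down.

Request:
send_rows:
  moves: "0 0 0 0 -0.006 0.03 -1; 0 0 0 0 -0.006 0.05 -1; 0 0 0 0 -0.006 0.06 -1; 0 0 0 0 -0.006 0.07 -1; 0 0 0 0 -0.006 0.07 -1; 0 0 0 0 -0.006 0.07 -1"

```text
time: 21.08
eef_pos: [0.4463, -0.0934, 0.0894]
tcp_rot: [0.885, 0.465, 0.0, 0.0]
contact_force: [0.2, -1.0, -0.3]
opening: 0.528
finger_force: 42.2
```

Request:
send_rows:
  moves: "0 0 0 0 0 0.005 -1; 0 0 0 0 0 0.01 -1; 0 0 0 0 0 0.012 -1; 0 0 0 0 0 0.012 -1"

```text
time: 21.58
eef_pos: [0.4465, -0.0934, 0.0875]
tcp_rot: [0.885, 0.465, 0.0, 0.0]
contact_force: [-1.5, 1.0, 6.3]
opening: 0.53
finger_force: 42.8
```

It made contact at exactly the seated height. I'll release it and lift.

Request:
send_rows:
  moves: "0 0 0 0 0 0 0.3; 0 0 0 0 0 0 1; 0 0 0 0 0 0 1; 0 0 0 0 0 0 1; 0 0 0 0 0 -0.2 1; 0 0 0 0 0 -0.4 1; 0 0 0 0 0 -0.55 1; 0 0 0 0 0 -0.55 1; 0 0 0 0 0 -0.55 1"

```text
time: 22.7
eef_pos: [0.4456, -0.0931, 0.1957]
tcp_rot: [0.885, 0.465, -0.001, -0.001]
contact_force: [0.0, 0.3, -0.7]
opening: 1.002
finger_force: 0.0
```

```bash
python3 - <<'E'
from h import *
w=ctrl.read_camera("wrist"); cv2.imwrite("pics/w10.png",w["image"][:,:,::-1])
k=max(blobs(w,(24,150,60),(34,255,255),300),key=cv2.contourArea)
m=np.zeros(w["image"].shape[:2],np.uint8); cv2.drawContours(m,[k],-1,255,-1)
v=w["image"].max(2); b=((m>0)&(v>0.85*np.percentile(v[m>0],80))).astype(np.uint8)
kk=cv2.convexHull(max(cv2.findContours(b,0,1)[0],key=cv2.contourArea)); print("bright hull",cen(kk),cv2.boundingRect(kk),plane(w,cen(kk),.096))
t=ctrl.read_camera("side"); 
print("side yellow",[ (cen(k).round(1),cv2.boundingRect(k)) for k in blobs(t,(24,150,60),(34,255,255),200)])
s=ctrl.get_state(); print(s["eef_pos"],s["tcp_rot"])
print(togo((.459,-.3085,s["eef_pos"][2])))
E
```

```text
bright hull [324.17918721 188.58445325] (283, 142, 83, 92) [[ 0.45207086 -0.08642262  0.096     ]]
side yellow [(array([139.7, 394.4]), (124, 388, 30, 12)), (array([325.2, 169.1]), (313, 152, 26, 35))]
[ 0.4452587  -0.09290739  0.19499748] [ 0.88540736  0.46481262 -0.00106921 -0.00137655]
(array([-0.848,  0.669, -0.002]), 0.0)
```

Request:
send_rows:
  moves: "0 0 0 -0.848 0.669 0 1; 0 0 0 -0.848 0.669 0 1; 0 0 0 -0.848 0.669 0 1; 0 0 0 -0.848 0.669 0 1; 0 0 0 -0.848 0.669 0 1; 0 0 0 -0.848 0.669 0 1; 0 0 0 -0.848 0.669 0 1"

```text
time: 23.68
eef_pos: [0.46, -0.3075, 0.1963]
tcp_rot: [0.885, 0.465, -0.0, -0.001]
contact_force: [0.2, 0.1, -1.3]
opening: 1.003
finger_force: 0.0
```

```bash
python3 - <<'E'
from h import *
w=ctrl.read_camera("wrist"); t=ctrl.read_camera("side")["image"]; o=cv2.imread("pics/w10.png")[:,:,::-1]
g=cv2.GaussianBlur(cv2.cvtColor(w["image"],cv2.COLOR_RGB2GRAY),(5,5),0)
print("hough",cv2.HoughCircles(g[110:280,230:420],cv2.HOUGH_GRADIENT,1,5,param1=60,param2=14,minRadius=8,maxRadius=40))
s=ctrl.get_state(); print(s["eef_pos"],s["tcp_rot"])
a=cv2.resize(w["image"][110:270,230:420],(475,400)); b=cv2.resize(o[110:270,230:420],(309,260)); d=cv2.resize(t[120:200,275:370],(309,260))
r=np.vstack([b,d]); a=cv2.copyMakeBorder(a,0,len(r)-len(a),0,0,0)
cv2.imwrite("pics/w11.png",np.hstack([a,r])[:,:,::-1])
E
```

```text
hough [[[ 96.5  71.5  21.6]
  [ 99.5  75.5  17.2]
  [ 92.5  63.5  17.4]
  [ 96.5  80.5  16.4]
  [100.5  64.5  17.4]
  [ 90.5  72.5  16.6]
  [102.5  82.5  21.1]
  [104.5  68.5  13.4]
  [ 91.5  80.5  11.8]]]
[ 0.46016804 -0.30779617  0.19682566] [ 8.85063851e-01  4.65469612e-01 -1.93659991e-05 -1.43600931e-04]
```

View pics/w11.png

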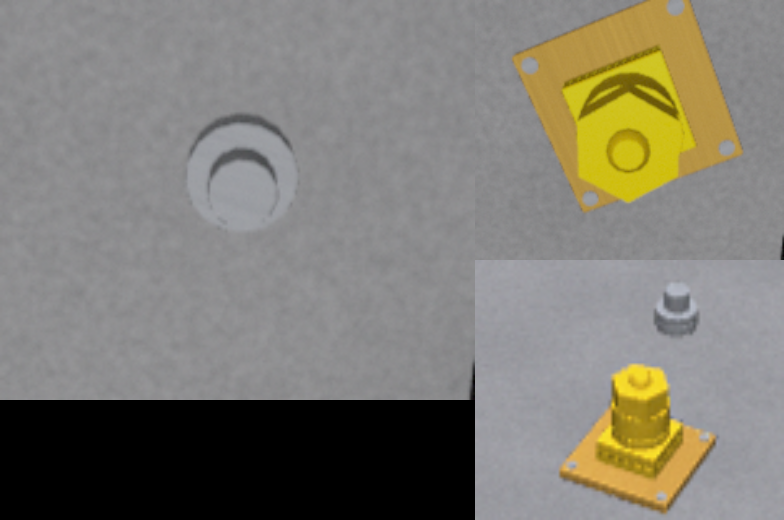

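The collar is seated level on the stack: the hexagon is centred over the barrel, and its spigot was at (324,202) in the previous view. The weight's knob top is at (327,187) and its body top at (327,180).

```bash
python3 - <<'E'
from h import *
c=ctrl.read_camera("wrist"); s=ctrl.get_state()
print("knob",plane(c,(327.2,186.8),.044),"body",plane(c,(326.8,180.4),.022))
print(s["eef_pos"],togo((.4615,-.3085,.04)))
E=c["extrinsics"].copy(); E[:3,3]+=np.array([.4453,-.0929,.195])-s["eef_pos"]; c["extrinsics"]=E
print("collar spigot",plane(c,(324.1,202.3),.104))
E
```

```text
knob [[ 0.46167993 -0.31400533  0.044     ]] body [[ 0.46179372 -0.31371964  0.022     ]]
[ 0.4602177  -0.30798361  0.19698834] (array([0.001, 0.007, 0.785]), 0.0)
collar spigot [[ 0.44742714 -0.09238571  0.104     ]]
```

Request:
send_rows:
  moves: "0 0 0 -0.017 0.02 0.25 1; 0 0 0 -0.017 0.02 0.5 1; 0 0 0 -0.017 0.02 0.7 1; 0 0 0 -0.017 0.02 0.795 1; 0 0 0 -0.017 0.02 0.795 1; 0 0 0 -0.017 0.02 0.795 -1; 0 0 0 -0.017 0.02 0.795 -1; 0 0 0 -0.017 0.02 0.795 -1; 0 0 0 -0.017 0.02 0.795 -1; 0 0 0 -0.017 0.02 0.795 -1; 0 0 0 -0.017 0.02 0.795 -1; 0 0 0 -0.017 0.02 0.795 -1"
  newtons: 60

```text
time: 25.32
eef_pos: [0.4619, -0.3145, 0.0393]
tcp_rot: [0.885, 0.465, 0.0, 0.001]
contact_force: [-1.5, 0.7, 5.7]
opening: 0.281
finger_force: 58.9
```

Request:
send_rows:
  moves: "0 0 0 0 0 -0.2 -1; 0 0 0 0 0 -0.45 -1; 0 0 0 0 0 -0.65 -1; 0 0 0 0 0 -0.65 -1; 0 0 0 0 0 -0.65 -1"

```text
time: 25.95
eef_pos: [0.4602, -0.3129, 0.1653]
tcp_rot: [0.885, 0.465, -0.001, -0.002]
contact_force: [0.3, 1.0, -5.2]
opening: 0.277
finger_force: 59.9
```

```bash
python3 - <<'E'
from h import *
c=ctrl.read_camera("wrist"); cv2.imwrite("pics/w12.png",c["image"][:,:,::-1])
s=ctrl.get_state(); print(s["eef_pos"],s["tcp_rot"],s["opening"],s["finger_force"],s["contact_force"])
print(togo((.4468,-.0933,s["eef_pos"][2])))
E
```

```text
[ 0.45993763 -0.31257212  0.16453482] [ 0.88541497  0.46479211 -0.00089944 -0.00279467] 0.28039588028633017 59.94971573352814 [ 0.17888913  1.86236905 -4.46689034]
(array([ 0.865, -0.677,  0.005]), 0.0)
```

Request:
send_rows:
  moves: "0 0 0 0.865 -0.677 0 -1; 0 0 0 0.865 -0.677 0 -1; 0 0 0 0.865 -0.677 0 -1; 0 0 0 0.865 -0.677 0 -1; 0 0 0 0.865 -0.677 0 -1; 0 0 0 0.865 -0.677 0 -1; 0 0 0 0.865 -0.677 0.06 -1; 0 0 0 0.865 -0.677 0.06 -1; 0 0 0 0.865 -0.677 0.06 -1"

```text
time: 27.12
eef_pos: [0.4481, -0.0952, 0.1555]
tcp_rot: [0.886, 0.464, -0.0, -0.0]
contact_force: [-0.0, 0.3, -3.7]
opening: 0.275
finger_force: 60.1
```

```bash
python3 - <<'E'
from h import *
c=ctrl.read_camera("wrist"); t=ctrl.read_camera("side")["image"]
s=ctrl.get_state(); print(s["eef_pos"],s["tcp_rot"],s["opening"],s["contact_force"])
print(togo((.4468,-.0933,.135)))
a=cv2.resize(c["image"][90:370,180:470],(435,420)); b=cv2.resize(t[80:200,275:370],(333,420))
cv2.imwrite("pics/w13.png",np.hstack([a,b])[:,:,::-1])
E
```

```text
[ 0.44840736 -0.09512572  0.15607413] [8.85547359e-01 4.64549078e-01 1.00726436e-04 1.37323813e-04] 0.2759189595945039 [ 0.17665006  0.09097341 -3.58561539]
(array([ 0.003, -0.012,  0.105]), 0.0)
```

View pics/w13.png

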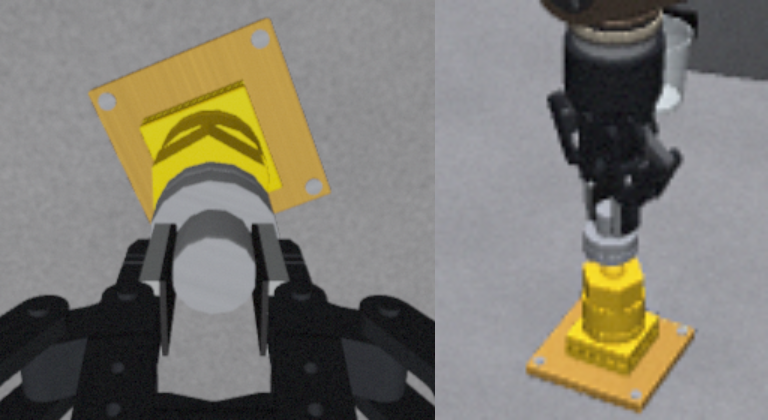

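The weight is held upright directly over the collar in both views, so I lower it.

Request:
send_rows:
  moves: "0 0 0 0.002 -0.006 0.03 -1; 0 0 0 0.002 -0.006 0.06 -1; 0 0 0 0.002 -0.006 0.075 -1; 0 0 0 0.002 -0.006 0.085 -1; 0 0 0 0.002 -0.006 0.085 -1; 0 0 0 0.002 -0.006 0.085 -1"

```text
time: 27.98
eef_pos: [0.4476, -0.0938, 0.1391]
tcp_rot: [0.885, 0.465, 0.0, 0.0]
contact_force: [-0.1, 0.9, -4.2]
opening: 0.278
finger_force: 60.1
```

Request:
send_rows:
  moves: "0 0 0 0 0 0.01 -1; 0 0 0 0 0 0.016 -1; 0 0 0 0 0 0.02 -1; 0 0 0 0 0 0.02 -1"

```text
time: 28.48
eef_pos: [0.4476, -0.0937, 0.1353]
tcp_rot: [0.885, 0.465, -0.0, -0.0]
contact_force: [-1.7, 0.2, -1.4]
opening: 0.276
finger_force: 60.5
```

Request:
send_rows:
  moves: "0 0 0 0 0 0.005 -1; 0 0 0 0 0 0.005 -1; 0 0 0 0 0 0.005 -1"

```text
time: 28.85
eef_pos: [0.4478, -0.0938, 0.1352]
tcp_rot: [0.885, 0.465, 0.0, 0.0]
contact_force: [-3.5, 1.8, 4.7]
opening: 0.278
finger_force: 61.0
```

Seated: the height matches and it carries load. I'll release and retreat upwards.

Request:
send_rows:
  moves: "0 0 0 0 0 0 0; 0 0 0 0 0 0 0.5; 0 0 0 0 0 0 1; 0 0 0 0 0 0 1; 0 0 0 0 0 0 1; 0 0 0 0 0 -0.2 1; 0 0 0 0 0 -0.4 1; 0 0 0 0 0 -0.55 1; 0 0 0 0 0 -0.55 1; 0 0 0 0 0 -0.55 1"

```text
time: 30.1
eef_pos: [0.4469, -0.0935, 0.2427]
tcp_rot: [0.885, 0.465, -0.001, -0.001]
contact_force: [-0.7, 0.8, -0.9]
opening: 1.004
finger_force: 0.0
```

```bash
python3 - <<'E'
from h import *
s=ctrl.get_state(); print(s["time"],s["eef_pos"],s["opening"],s["contact_force"])
c=ctrl.read_camera("side"); im=c["image"]; o=cv2.imread("pics/side0.png")[:,:,::-1]
print("yellow",[(cen(k).round(1),cv2.boundingRect(k)) for k in blobs(c,(24,150,60),(34,255,255),100)])
# changes since start, excluding the arm: cup and cushion regions
for n,(x,y,w,h) in dict(cup=(270,245,35,42),cushion=(222,212,32,38)).items(): print(n,np.abs(im[y:y+h,x:x+w].astype(int)-o[y:y+h,x:x+w]).mean().round(2))
# weight: low-saturation columns/rows above the collar
hsv=cv2.cvtColor(im,cv2.COLOR_RGB2HSV)
for r in range(122,166,3): print(r," ".join(f"{a}/{b}" for a,b in hsv[r,306:344:3,1:]))
E
```

```text
30.1 [ 0.44691051 -0.09346159  0.24265487] 1.004112751313515 [-0.68379777  0.79528205 -0.92555971]
yellow [(array([139.6, 394.3]), (125, 387, 30, 13)), (array([240. , 236.5]), (230, 226, 18, 19)), (array([324.7, 173.1]), (313, 157, 26, 30))]
cup 3.87
cushion 3.55
122 8/155 10/158 10/159 10/160 11/157 13/160 6/160 10/157 10/158 6/159 16/98 10/123 10/160
125 11/162 11/162 10/158 10/160 10/160 10/159 10/156 10/161 13/158 11/160 11/162 11/159 11/158
128 13/156 11/156 13/158 10/153 10/157 8/159 10/160 11/157 11/157 10/154 9/162 11/160 8/160
131 10/157 13/159 8/155 7/154 12/154 11/162 11/157 12/153 10/157 7/155 8/156 11/159 10/161
134 5/154 10/156 10/158 8/158 11/157 10/156 10/155 12/155 10/157 5/151 13/159 8/156 7/155
137 11/156 10/156 12/153 13/159 13/161 10/158 15/158 11/159 10/159 11/159 8/160 8/157 11/162
140 10/159 10/161 10/156 11/159 13/163 8/158 11/160 8/156 10/156 11/159 8/156 8/155 10/152
143 11/165 15/157 8/154 14/162 10/160 10/158 13/177 13/176 11/157 10/157 8/156 8/159 10/156
146 11/164 14/166 14/164 8/160 9/164 21/172 16/187 18/189 8/159 11/157 12/155 11/159 11/157
149 8/159 9/165 10/161 11/161 15/168 12/85 17/117 17/106 21/196 13/161 10/159 11/157 11/156
152 10/158 8/163 10/157 11/161 19/192 21/122 21/111 13/96 20/189 10/157 14/160 11/159 14/160
155 10/160 9/162 11/160 11/164 23/87 18/153 22/193 18/193 20/125 107/205 11/158 13/161 10/157
158 13/162 10/160 14/160 10/160 33/92 13/117 19/110 16/111 31/117 214/253 13/162 8/159 9/162
161 11/157 10/156 10/156 15/158 239/113 156/176 41/119 66/131 206/202 208/135 9/167 5/158 8/157
164 10/156 10/154 7/153 16/156 225/95 218/158 217/155 214/151 200/148 212/150 13/161 10/156 10/158
```

```bash
python3 - <<'E'
from h import *
def proj(c,P):
    E=np.linalg.inv(c["extrinsics"]); q=P@E[:3,:3].T+E[:3,3]; f=200/np.tan(np.radians(c["fovy"]/2))
    return np.c_[c["cx"]-f*q[:,0]/q[:,2],c["cy"]+f*q[:,1]/q[:,2]]
def ring(r,z): a=np.linspace(0,6.28,60); return np.c_[.4468+r*np.cos(a),-.0937+r*np.sin(a),0*a+z]
for n in ["side","wrist"]:
    c=ctrl.read_camera(n)
    for nm,r,z in [("knob top",.013,.140),("body top",.022,.118),("body bottom",.022,.096),("collar rim",.0265,.096)]:
        p=proj(c,ring(r,z)); print(n,nm,p.min(0).round(1),p.max(0).round(1))
g=cv2.cvtColor(c["image"],cv2.COLOR_RGB2GRAY)
print(cv2.HoughCircles(cv2.GaussianBlur(g,(5,5),0),cv2.HOUGH_GRADIENT,1,15,param1=80,param2=22,minRadius=15,maxRadius=60))
for nm,m in [("bright grey",cv2.inRange(cv2.cvtColor(c["image"],cv2.COLOR_RGB2HSV),(0,0,172),(180,60,255)))]:
    for k in cv2.findContours(m,0,1)[0]:
        if cv2.contourArea(k)>150: print(nm,cen(k).round(1),cv2.boundingRect(k),cv2.contourArea(k))
E
```

```text
side knob top [321.4 142.2] [330.6 147.8]
side body top [318.3 146.4] [333.6 155.9]
side body bottom [318.2 152.4] [333.4 161.9]
side collar rim [316.7 151.5] [334.9 162.9]
wrist knob top [305.5 182.9] [340.2 215.9]
wrist body top [295.9 164.8] [349.9 216.7]
wrist body bottom [297.9 159.6] [347.9 207.9]
wrist collar rim [292.8 154.4] [353.  212.6]
[[[325.5 170.5  23.2]
  [328.5 185.5  29.6]
  [444.5 286.5  28.4]
  [ 14.5 309.5  30.3]
  [320.5 199.5  35.7]]]
```

Side-view rows match a seated, upright weight: knob top about 143–147 (predicted 142–148) and body bottom about 161 (predicted 162). The cup and cushion areas are essentially unchanged since the start. Handing in.

```bash
python3 -c "
from plant import ctrl
print(ctrl.sign_off())"
```

```text
the job is handed in; nothing more can be done
None
```

The mould is assembled on the gold plate in the order asked (foot, barrel, collar, weight), each piece seated by height and contact checks, the gripper is open and clear, the cup and cushion look unmoved, and the job was handed in at about 30 s.

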